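# Zero the mask thickness gauge and hold its spindle raised

## Task

To record the gauge's zero while its spindle rests on the anvil, press the pedal switch right down to its stop for a moment and let it come up again. Then take the gauge's knurled lifting knob and draw the spindle straight up through its snug guide, without forcing it sideways or letting it drop, until its tip stands about 30 mm above the anvil, and finish while holding it there, still, so that a mask can be slid underneath. Leave the setting block, mask carrier, wafer box and screwdriver where they are.

Things in the scene. Friction and masses are not known exactly. Their poses are not given: they have to be found in the camera images.
- gauge: thickness gauge, fixed to the bench: dark granite base 160 x 200 x 40 mm high (x, y, z), origin at the centre of its underside, z up. On the base: a round steel anvil, 56 mm wide, its top 50 mm above the bench, at (0, -35) mm in this frame; a steel column 30 mm thick at (0, +65) mm, up to 190 mm above the bench, with a black collar and arm between 125 and 165 mm that carries the guide. Nothing of the gauge but the spindle stands higher than 190 mm
- guide: black guide block of the gauge, 46 x 46 x 70 mm high, straight above the anvil, from 110 to 180 mm above the bench, with a 3 mm brass flange on top and a round white readout, 58 mm wide and 20 mm deep, on its -x face. Origin at the centre of its underside, axes as the gauge's. A straight vertical bore 17.5 mm wide runs through its whole height
- anvil_top (a point): centre of the anvil's top face, 50 mm above the bench, straight below the bore; axes as the gauge's
- spindle: the gauge's spindle, loose, about 0.3 to 0.6 kg, upright in the bore with 1.5 mm play in diameter, held down only by its weight: steel rod 16 mm thick, 185 mm long over all, with a 10 mm wide, 8 mm long tip at the bottom and a round lifting knob at the top. Origin at the bottom of the tip, which rests on the anvil at the start; z runs up along the rod. Lifted 60 mm, the tip enters the bore; lifted 130 mm, it leaves it. Let go, it falls back
- knob (a point): centre of the spindle's knurled aluminium lifting knob (28 mm wide, 30 mm high, red disc on top), half-way up it, 170 mm above the tip's bottom: 220 mm above the bench at the start. Under the knob 22 mm of bare rod show above the guide's flange; nothing stands beside it
- tip (a point): bottom of the spindle's tip, on its axis
- pedal_base: yellow cast base of the pedal switch, fixed to the bench, 150 x 96 x 12 mm high; origin at the centre of its underside; the treadle is hinged at its -x end between two cheeks 36 mm high and rises towards +x
- pedal (a joint): angle of the treadle in rad: 0 at rest (up, sloping 0.24 rad up towards the base's +x), 0.20 pressed to its stop. A spring brings it back up; it takes about 4.5 N on the tread to start it and 8.5 N to reach the stop
- pedal_tread (a point): point on the upper face of the black rubber tread (64 x 60 mm) to press, 78 mm along the treadle from its hinge; about 51 mm above the bench at rest and 15 mm lower at the stop; moves with the treadle
- block_center (a point): centre of a small steel setting block, 9 x 30 x 20 mm high, loose on the granite base beside the anvil; leave it alone
- mask_carrier: black square carrier with an amber mask in it, 114 x 114 x 20 mm high, loose on the bench, origin at the centre of its underside; leave it alone
- wafer_box: round white wafer box, 112 mm wide, 22 mm high, loose on the bench, origin at the centre of its underside; leave it alone
- driver: screwdriver with a blue handle, 150 mm long, lying loose on the bench along its x axis; leave it alone
Things that resemble listed ones, but are neither listed nor needed, are in the scene too. There is more than one size of the pedal_base; the one meant has the size given above.

How it is judged:
By the outcome, as a careful person would: the job done as asked, in the order asked, and still so for the second after the job is handed in, while the arm keeps its last pose, push and grip.
It also fails if it takes over 58 s, if anything falls off the work surface, if the arm or the gripper's body presses on something with over 40 N, if the wrist force passes 120 N, or if a joint passes its speed limit or range.

## Robot

A 6-joint arm with a two-finger parallel gripper is mounted at the origin on the work surface. World frame = base frame: x ahead of the robot, y to its left, z up, the work surface at z = 0. Lengths are in m, angles in rad, forces in N, time in s.
With the tool pointing down it reaches from about 0.275 to 0.875 m from the base axis. Payload 12.5 kg.
Tool frame: the origin (TCP) lies midway between the tips of the shut fingers; the grasp point (between the pads) lies 19 mm behind it (ctrl.tcp_to_grasp is the distance from the TCP to the grasp point, in m); z points along the fingers, y is the line along which they close (so a half turn about z gives the same grasp; the last joint's range is limited). The gripper opens to 85 mm and grips with 20 to 120 N. Pads are 22 mm wide; open, the fingers measure 114 mm over their backs; the gripper's body (76 mm by 85 mm) begins 54 mm behind the grasp point. The pads swing forward as they close: fully open they stand 13 mm farther back than shut.
Start: joints at [-1.413, 0.351, 1.652, -0, 1.139, -0.085], TCP at [0.132, -0.534, 0.231] pointing down, gripper open.
Joint ranges: [-2.75, 2.75], [-0.79, 2.1], [0.01, 2.65], [-1.57, 4.71], [0.07, 3.14], [-2.87, 2.87]. Speed limits (rad/s): [2.22, 2.22, 2.79, 3.14, 3.14, 3.14].

## Interface

Orientations are given as a unit quaternion [w, x, y, z].
In Python, from rig import ctrl gives the robot as it stands. Calls block until the motion is done:
- ctrl.movep(position, orientation): joint-space move of the TCP to a pose.
- ctrl.servo_line(position, ori=None, rate=0.15, guard=None): straight line of the TCP; ori=None keeps the orientation; rate is the mean speed in m/s. With guard (N) it stops when the force on the tool has changed by that much, and returns True; else False.
- ctrl.move_joints(angles): joint-space move.
- ctrl.let_go() and ctrl.clamp(force=None): open the fingers fully, or close them until they stop; force is the grip in N (None keeps the last).
- ctrl.dwell(seconds).
- ctrl.ik(position, orientation): joint angles nearest the present ones, or None.
- ctrl.observe(): the state.
- ctrl.read_camera(name): name is "side" or "top"; returns (picture, depth): 400x640x3 uint8, red, green, blue; 400x640 float32, m along the optical axis (not along the pixel's ray), 0 where there is no reading.
- ctrl.camera_params(name): a dict with "fx", "fy", "cx", "cy" (pixels), "k1" (the pictures are not rectified: a ray, as slopes to the right and down, at radius r is drawn at 1 + k1 r^2 times it, then the intrinsics apply), "R" (3x3) and "t" (3): a world point X has camera coordinates R X + t. Camera axes: x right, y down, z forward; pixel columns grow to the right and rows downward; lengths in m; the calibration is good to about 2 mm. A picture is of the moment at which its call begins. camera_params takes no time and is no camera call.
A pose or a line that the arm cannot do raises ctrl.IKError and nothing moves.
- ctrl.finish_job(): hands the job in; it is judged then, once.
The state is a dict: "clock": time; "joints": joint angles; "joint_velocities": joint speeds; "effort": joint torques, N m; "tcp_pos": TCP position; "tool_rot": TCP orientation; "ft_force": force on the tool from outside, world axes, zero at the start; "torque": the same for the moment, N m; "gripper_width": finger opening in m; "gripper_force": force on a finger pad.
Only numpy, scipy, OpenCV 4.12 (cv2) and the standard library are available. Lean on these libraries where they do the work, as an engineer would, in place of code of your own. Each camera call takes 0.05 s, during which the arm holds its last target. There are 200 camera calls.

## Working session

There is one attempt and no reset: what is moved stays moved. The work goes in short steps, each a Python script; the robot and the scene stay as the last script left them, time stands still between calls to the robot, and variables do not carry over. Pictures are saved under pics/ and viewed, at most 10 in all, crops included, and the job is handed in when it is done.

```bash
mkdir -p pics; cat > h.py <<'E'
import numpy as np, cv2
from rig import ctrl
def grab(n):
    p,d=ctrl.read_camera(n); np.savez('%s.npz'%n,p=p,d=d); return p,d
def ray(n,u,v):
    c=ctrl.camera_params(n); K=np.array([[c['fx'],0,c['cx']],[0,c['fy'],c['cy']],[0,0,1.]])
    x=cv2.undistortPoints(np.array([[[u,v]]],float),K,np.array([c['k1'],0,0,0.]))[0,0]
    R=np.array(c['R']);t=np.array(c['t'])
    return -R.T@t, R.T@np.array([x[0],x[1],1.])
def onz(n,u,v,z):
    o,d=ray(n,u,v); return o+d*(z-o[2])/d[2]
def ondepth(n,u,v,dep):
    o,d=ray(n,u,v); return o+d*dep
E
python3 - <<'E'
from h import *
for n in('top','side'):
    p,d=grab(n); cv2.imwrite('pics/%s0.png'%n,p[:,:,::-1])
    c=ctrl.camera_params(n); print(n,-np.array(c['R']).T@np.array(c['t']),c['R'][2],c['fx'])
print(ctrl.observe())
E
```

```text
top [ 0.43214561 -0.08559896  1.12314792] [ 0.12433441  0.0144666  -0.99213491] 421.9827807174367
side [0.37375885 0.72866792 0.89213219] [ 0.18391231 -0.71938203 -0.66982516] 426.6763305191017
{'clock': 0.1, 'joints': array([-1.41258371e+00,  3.51172069e-01,  1.65233812e+00,  5.24779605e-06,
        1.13909078e+00, -8.46236369e-02]), 'joint_velocities': array([-1.44459867e-03, -5.21997508e-04, -2.40978674e-03, -5.01219250e-05,
        1.50490627e-03,  4.91048720e-04]), 'effort': array([ 1.92523454e-03, -5.06835258e+01, -2.91874427e+01, -4.26598592e-05,
        2.67556374e-03,  1.72485279e-06]), 'tcp_pos': array([ 0.13221955, -0.53357736,  0.23082624]), 'tool_rot': array([-5.03903064e-04,  9.92637878e-01,  1.21118907e-01, -1.61650029e-05]), 'ft_force': array([ 0.30620591,  0.55187462, -0.59492836]), 'torque': array([-0.04836723,  0.01837079,  0.01891536]), 'gripper_force': 0.0, 'gripper_width': 0.08564071672153052}
```

View pics/top0.png

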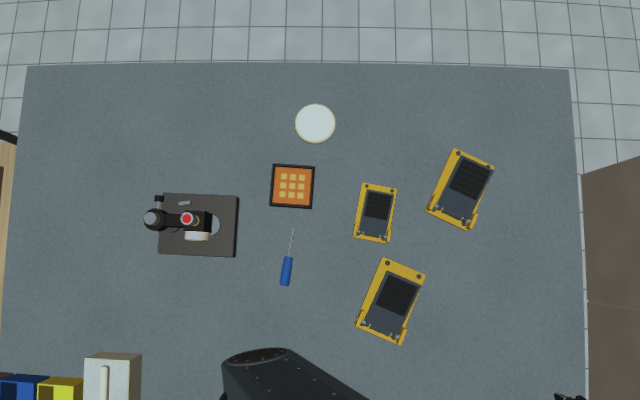

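View pics/side0.png

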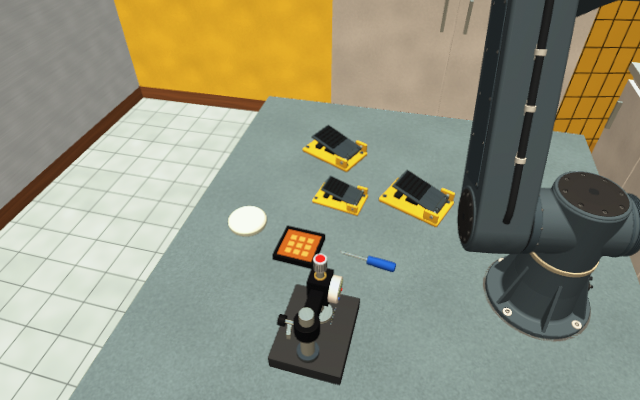

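Top view: there are three yellow pedals, at (460,189), (375,212) and (390,300). The gauge is at about (198,222), with its red knob disc at (187,218). I'll pick the pedal by measuring the base sizes.

```bash
cat > m.py <<'E'
from h import *
z=np.load('top.npz');p,d=z['p'],z['d']
hsv=cv2.cvtColor(p,cv2.COLOR_RGB2HSV)
y=cv2.inRange(hsv,(20,120,90),(32,255,255)); y=cv2.morphologyEx(y,cv2.MORPH_CLOSE,np.ones((5,5)))
for c in cv2.findContours(y,cv2.RETR_EXTERNAL,cv2.CHAIN_APPROX_NONE)[0]:
    if cv2.contourArea(c)<400 or c[:,0,0].min()<150: continue
    w=np.array([onz('top',*q,0.012)[:2] for q in c[:,0].astype(float)])
    r=cv2.minAreaRect((w*1000).astype(np.float32)); print(c[:,0].mean(0),r)
    # dark tread: very dark pixels in the filled contour
    m=np.zeros(y.shape,np.uint8); cv2.drawContours(m,[c],-1,1,-1)
    t=((p.max(2)<40)&(m>0)); v,u=np.nonzero(t)
    pts=np.array([ondepth('top',a,b,d[b,a]) for a,b in zip(u.astype(float).astype(int),v)])
    rr=cv2.minAreaRect((pts[:,:2]*1000).astype(np.float32)); print('  dark',len(u),u.mean(),v.mean(),pts.mean(0),rr,np.percentile(pts[:,2],[2,98]))
red=cv2.inRange(hsv,(0,150,120),(6,255,255))|cv2.inRange(hsv,(174,150,120),(180,255,255))
for n in('top','side'):
    z=np.load(n+'.npz');p,d=z['p'],z['d'];hsv=cv2.cvtColor(p,cv2.COLOR_RGB2HSV)
    red=cv2.inRange(hsv,(0,150,120),(6,255,255))|cv2.inRange(hsv,(174,150,120),(180,255,255))
    k,l,s,ce=cv2.connectedComponentsWithStats(red)
    for i in range(1,k):
        if 30<s[i,4]<2000: print(n,s[i],ce[i],onz(n,*ce[i],0.235), d[int(ce[i][1]),int(ce[i][0])], ondepth(n,*ce[i],d[int(ce[i][1]),int(ce[i][0])]))
z=np.load('top.npz');p=z['p']
a=cv2.resize(p[140:350,340:500],None,fx=2.6,fy=2.6); b=cv2.resize(p[180:270,140:250],None,fx=3.4,fy=3.4)
im=np.zeros((546,800,3),np.uint8); im[:a.shape[0],:a.shape[1]]=a[:546]; im[:b.shape[0],420:420+b.shape[1]]=b[:,:380]
cv2.imwrite('pics/crop1.png',im[:,:,::-1])
E
python3 m.py
```

```text
[388.83928571 303.56632653] ((319.4520568847656, -270.95068359375), (132.43235778808594, 194.45077514648438), 67.6871109008789)Traceback (most recent call last):
  File "m.py", line 13, in <module>
    rr=cv2.minAreaRect((pts[:,:2]*1000).astype(np.float32)); print('  dark',len(u),u.mean(),v.mean(),pts.mean(0),rr,np.percentile(pts[:,2],[2,98]))
                        ~~~^^^^^^
IndexError: too many indices for array: array is 1-dimensional, but 2 were indexed
```

```bash
sed -i 's/p.max(2)<40)&(m>0)/p.max(2)<(p[m>0].max(1)[p[m>0].max(1)<90].min()+22))\&(m>0)\&(d>0)/' m.py; python3 m.py
```

```text
[388.83928571 303.56632653] ((319.4520568847656, -270.95068359375), (132.43235778808594, 194.45077514648438), 67.6871109008789)
  dark 35 394.74285714285713 274.65714285714284 [ 0.38603445 -0.27938944  0.02150445] ((353.22607421875, -243.1617889404297), (87.5592041015625, 199.78553771972656), 38.95622634887695) [0.01354067 0.07405376]
[374.51724138 212.57471264] ((547.5394287109375, -228.897705078125), (98.57176208496094, 149.1652374267578), 80.0095443725586)
  dark 567 377.4320987654321 205.5485008818342 [ 0.56155811 -0.23032303  0.05063142] ((561.7867431640625, -230.2417755126953), (59.73222351074219, 61.7174186706543), 80.1090316772461) [0.04130827 0.05917851]
[291.78888889 185.51111111] ((616.9425659179688, -6.459056854248047), (62.89520263671875, 63.162010192871094), 85.46895599365234)Traceback (most recent call last):
  File "m.py", line 11, in <module>
    t=((p.max(2)<(p[m>0].max(1)[p[m>0].max(1)<90].min()+22))&(m>0)&(d>0)); v,u=np.nonzero(t)
                  ~~~~~~~~~~~~~~~~~~~~~~~~~~~~~~~~~~~^^
    return umr_minimum(a, axis, None, out, keepdims, initial, where)
ValueError: zero-size array to reduction operation minimum which has no identity
```

```bash
sed -i 's/<400 or/<1100 or/' m.py; python3 m.py
```

```text
[388.83928571 303.56632653] ((319.4520568847656, -270.95068359375), (132.43235778808594, 194.45077514648438), 67.6871109008789)
  dark 35 394.74285714285713 274.65714285714284 [ 0.38603445 -0.27938944  0.02150445] ((353.22607421875, -243.1617889404297), (87.5592041015625, 199.78553771972656), 38.95622634887695) [0.01354067 0.07405376]
[374.51724138 212.57471264] ((547.5394287109375, -228.897705078125), (98.57176208496094, 149.1652374267578), 80.0095443725586)
  dark 567 377.4320987654321 205.5485008818342 [ 0.56155811 -0.23032303  0.05063142] ((561.7867431640625, -230.2417755126953), (59.73222351074219, 61.7174186706543), 80.1090316772461) [0.04130827 0.05917851]
top [183 214   8   9  54] [186.35185185 218.14814815] [0.50623643 0.20133628 0.235     ] 0.8956114 [0.50632637 0.20168459 0.2339219 ]
side [316 255   9   7  51] [319.88235294 258.09803922] [0.50403207 0.19984561 0.235     ] 0.8429023 [0.50377825 0.20087595 0.23628034]
```

View pics/crop1.png

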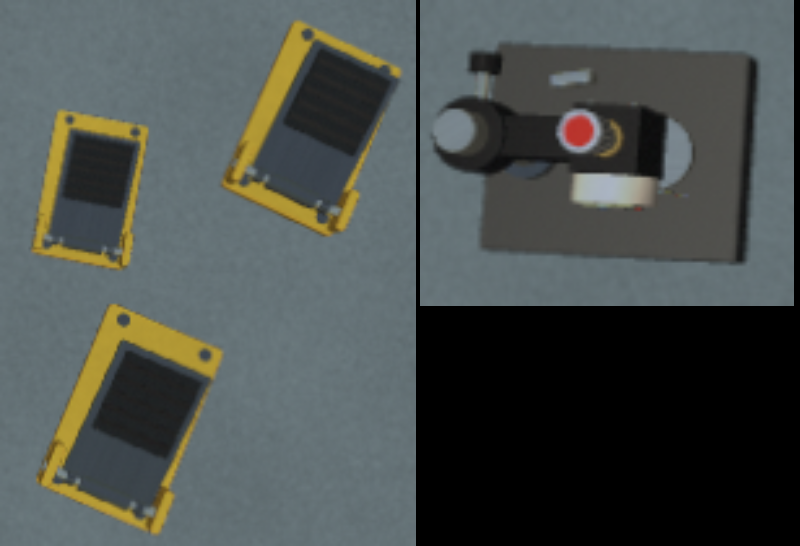

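Crop: pedal (375,212) measures 149 × 99 mm. The one at (390,300) is 194 × 132 mm, and (460,189) is clearly larger too. I choose (375,212), with its tread at (377,206), world (0.562, -0.230, 0.051). The knob's red disc is at (186,218) in the top view and (320,258) in the side view, so the knob is at about (0.505, 0.2005). It has no look-alike, since the column top at (152,218) is grey.

```bash
python3 - <<'E'
from h import *
x,y=0.5616,-0.2303; q=[0,1,0,0]
def s(m):
    o=ctrl.observe(); print(m,round(o['clock'],2),o['tcp_pos'].round(4),o['ft_force'].round(1),round(o['gripper_width'],4))
ctrl.clamp(20); ctrl.movep([x,y,0.14],q); s('above')
ctrl.servo_line([x,y,0.065],rate=0.1); s('near')
print(ctrl.servo_line([x,y,0.022],rate=0.025,guard=22)); s('press')
ctrl.dwell(0.4); s('held')
p,d=grab('side'); cv2.imwrite('pics/press.png',cv2.resize(p[130:250,260:480],None,fx=3,fy=3)[:,:,::-1])
E
```

```text
above 2.79 [ 0.5613 -0.2311  0.1402] [-0.  -0.7  1. ] 0.0003
near 3.69 [ 0.562  -0.2305  0.0656] [ 0.1 -0.5 -0.3] 0.0
True
press 4.86 [ 0.5637 -0.231   0.036 ] [-3.2  1.7 10.6] 0.0
held 5.26 [ 0.5637 -0.231   0.036 ] [-2.9  1.5 11.5] 0.0001
```

View pics/press.png

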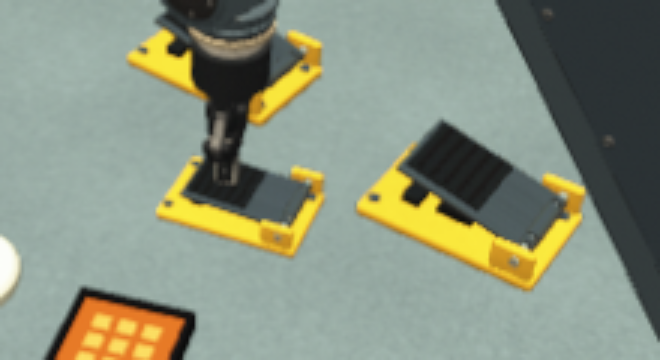

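The picture shows the fingertips on the black tread at about (228,183), with the treadle nearly flat. TCP z is 0.036, which is the stop height. I'll give a short firmer push to be sure, then release and go to the knob.

```bash
python3 - <<'E'
from h import *
q=[0,1,0,0]
def s(m):
    o=ctrl.observe(); print(m,round(o['clock'],2),o['tcp_pos'].round(4),o['ft_force'].round(1),round(o['gripper_width'],4))
p=ctrl.observe()['tcp_pos']
print(ctrl.servo_line([p[0],p[1],0.0325],rate=0.02,guard=12)); ctrl.dwell(.3); s('firm')
ctrl.servo_line([p[0],p[1],0.075],rate=0.06); s('up')
ctrl.servo_line([p[0],p[1],0.30],rate=0.25)
z,d=grab('top')
pts=np.array([ondepth('top',u,v,d[v,u]) for u in range(368,388) for v in range(196,214) if d[v,u]>0]); print('tread z',pts[:,2].mean())
ctrl.let_go()
ctrl.movep([0.505,0.2005,0.31],q); s('over knob')
for n in('top','side'):
    p,d=grab(n); 
    cv2.imwrite('pics/%s1.png'%n,cv2.resize(p[150:350,100:400] if n=='top' else p[200:400,200:420],None,fx=2,fy=2)[:,:,::-1])
E
cd pics; python3 -c "
import cv2,numpy as np
a=cv2.imread('top1.png');b=cv2.imread('side1.png');cv2.imwrite('both1.png',np.hstack([a[:,:360],b[:400]]))"
```

```text
True
firm 5.82 [ 0.5637 -0.2311  0.0359] [-7.4  3.4 17.6] -0.0001
up 6.63 [ 0.5635 -0.2309  0.0747] [-0.   0.1  0.5] -0.0001
tread z 0.6183564430690638
over knob 10.12 [0.5054 0.1998 0.31  ] [-0.2 -0.6  0.7] 0.0854
```

View pics/both1.png

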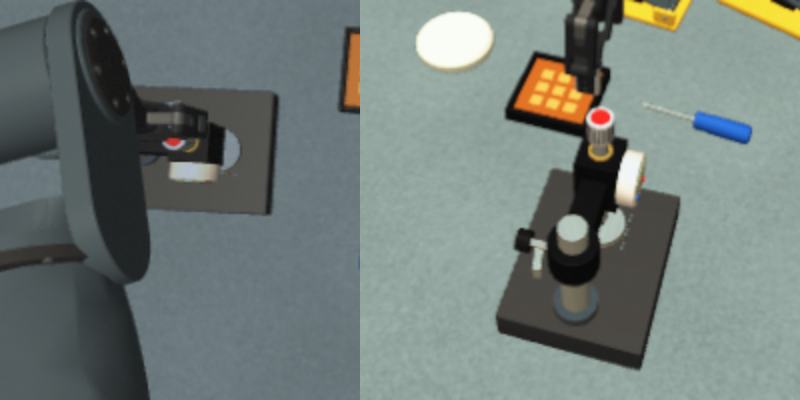

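The stop is confirmed: z stayed at 0.0359 under more push. The side view shows the red knob disc at crop (600,117) directly under the open fingers, with nothing beside it. I'll descend with a guard and clamp lightly.

```bash
python3 - <<'E'
from h import *
def s(m):
    o=ctrl.observe(); print(m,round(o['clock'],2),o['tcp_pos'].round(4),o['ft_force'].round(2),o['torque'].round(2),round(o['gripper_width'],4),round(o['gripper_force'],1))
print(ctrl.servo_line([0.505,0.2005,0.25],rate=0.1,guard=8)); s('a')
print(ctrl.servo_line([0.505,0.2005,0.2],rate=0.05,guard=8)); ctrl.dwell(.3); s('down')
ctrl.clamp(25); ctrl.dwell(.4); s('clamped')
p,d=grab('side'); cv2.imwrite('pics/grip.png',cv2.resize(p[200:330,260:400],None,fx=4,fy=4)[:,:,::-1])
E
```

```text
False
a 10.97 [0.5053 0.2005 0.2506] [ 1.08 -1.24 -0.37] [0.04 0.   0.03] 0.0852 0.0
False
down 12.42 [0.5051 0.2005 0.2001] [-0.22 -0.21 -1.12] [ 0.02  0.   -0.02] 0.0855 0.0
clamped 13.38 [0.5051 0.2005 0.2001] [-0.33  0.01  2.46] [ 0.15 -0.05 -0.06] 0.0275 25.2
```

View pics/grip.png

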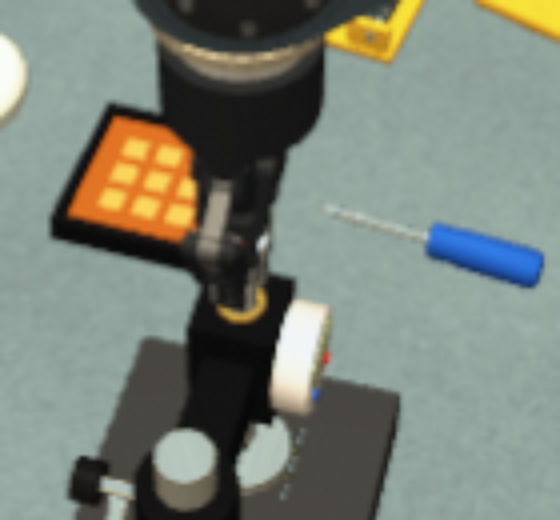

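Good grip: width is 27.5 mm and lateral force is about zero. I'll grip firmer and lift in small steps, watching and nulling the side force.

```bash
python3 - <<'E'
from h import *
def s(m):
    o=ctrl.observe(); print(m,round(o['clock'],2),o['tcp_pos'].round(4),o['ft_force'].round(2),o['torque'].round(2),round(o['gripper_width'],4),round(o['gripper_force'],1)); return o
ctrl.clamp(50); ctrl.dwell(.3); o=s('grip50')
t=np.array(o['tcp_pos']); z0=t[2]
for dz in (.003,.008,.013,.018,.023,.027,.030):
    t[2]=z0+dz
    if ctrl.servo_line(t,rate=0.015,guard=12): s('GUARD'); break
    ctrl.dwell(.15); o=s(dz)
    f=o['ft_force'][:2]; n=np.linalg.norm(f)
    if n>2.5: t[:2]+=0.0004*f/n   # yield in the direction the guide pushes
E
```

```text
grip50 13.94 [0.5051 0.2006 0.2001] [0.54 0.33 4.76] [ 0.19  0.07 -0.03] 0.027 48.9
0.003 14.45 [0.5049 0.2005 0.2028] [ 0.79  0.79 -5.35] [-0.03 -0.    0.04] 0.027 49.5
0.008 15.08 [0.5051 0.2006 0.2081] [ 0.18 -0.35 -5.47] [0.02 0.03 0.02] 0.0269 49.5
0.013 15.72 [0.505  0.2005 0.2131] [ 0.05 -0.04 -4.36] [ 0.01 -0.01  0.03] 0.027 49.5
0.018 16.35 [0.505  0.2006 0.2181] [ 0.35 -1.36 -5.45] [-0.01 -0.    0.03] 0.0266 49.5
0.023 16.98 [0.505  0.2006 0.2231] [-0.37  0.58 -5.42] [-0.05 -0.    0.  ] 0.0269 49.5
0.027 17.55 [0.5051 0.2006 0.2271] [ 0.37 -0.38 -5.23] [-0.05 -0.01  0.01] 0.027 49.5
0.03 18.05 [0.5051 0.2006 0.2301] [ 0.45  0.26 -4.82] [ 0.01 -0.03  0.05] 0.0268 49.5
```

```bash
python3 - <<'E'
from h import *
ctrl.dwell(.5)
p,d=grab('side'); o=ctrl.observe(); print(o['clock'],o['tcp_pos'],o['ft_force'],o['joint_velocities'].round(4))
a=cv2.resize(p[215:335,270:370],None,fx=4.5,fy=4.5); b=cv2.resize(p[165:225,305:380],None,fx=4,fy=4)
im=np.zeros((540,770,3),np.uint8); im[:540,:450]=a; im[:240,460:760]=b
cv2.imwrite('pics/lift.png',im[:,:,::-1])
E
```

```text
18.6 [0.50506846 0.20054831 0.23012393] [ 0.33508112 -1.04694174 -5.551607  ] [-0.0002  0.0001 -0.0003 -0.0014  0.0012 -0.0011]
```

View pics/lift.png

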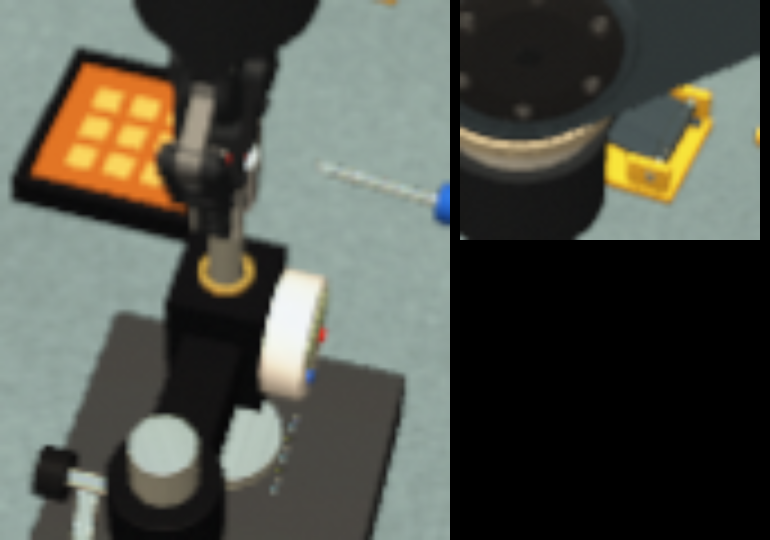

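The rod now shows bare well above the brass flange, from crop (227,275) to (225,205), and the small pedal's treadle is up again. One quick numeric check of the lift, from the red disc's lower edge (row 261 before), and then I hand in.

```bash
python3 - <<'E'
from h import *
p=np.load('side.npz')['p'][235:265,312:330]
hsv=cv2.cvtColor(p,cv2.COLOR_RGB2HSV); r=cv2.inRange(hsv,(0,100,60),(8,255,255))|cv2.inRange(hsv,(172,100,60),(180,255,255))
v,u=np.nonzero(r); print(list(zip(u+312,v+235)))
c=ctrl.camera_params('side')
for z in(.235,.260,.265,.270):
    q=cv2.projectPoints(np.array([[.505,.2005,z]]),cv2.Rodrigues(np.array(c['R']))[0],np.array(c['t']),np.array([[c['fx'],0,c['cx']],[0,c['fy'],c['cy']],[0,0,1.]]),np.array([c['k1'],0,0,0.]))[0].ravel(); print(z,q)
E
```

```text
[(np.int64(320), np.int64(249)), (np.int64(321), np.int64(249)), (np.int64(324), np.int64(249)), (np.int64(320), np.int64(250)), (np.int64(321), np.int64(250))]
0.235 [319.32944902 258.25817564]
0.26 [319.28471372 249.97059475]
0.265 [319.27553516 248.27192823]
0.27 [319.26627721 246.55916374]
```

```bash
python3 -c "
from rig import ctrl
print(ctrl.finish_job())"
```

```text
the job is handed in; nothing more can be done
None
```

I pressed the pedal to its stop and released it, then lifted the spindle about 30 mm, with side force staying under about 1.5 N at each step. I handed the job in at about 19 s with the knob still held.

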